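Present the cheese at the slicer's stop

ROBOT

A 6-joint arm with a two-finger parallel gripper is mounted at the origin on a cart in front of the work surface, level with it; the furniture and walls round the work are solid. World frame = base frame: x ahead of the robot, y to its left, z up, the work surface at z = 0. Lengths are in m, angles in rad, forces in N, time in s.
With the tool pointing down it reaches from about 0.25 to 0.775 m from the base axis. Payload 4 kg.
Tool frame: the origin (TCP) lies between the finger pads; the fingertips stand 14 mm ahead of it and the grasp point (between the pads) lies 5 mm behind it (finger_overhang is the z of the fingertips in the tool frame, in m); z points along the fingers, y is the line along which they close (so a half turn about z gives the same grasp; the last joint's range is limited). The gripper opens to 85 mm and grips with 20 to 120 N. Pads are 22 mm wide; open, the fingers measure 114 mm over their backs; the gripper's body (76 mm by 85 mm) begins 54 mm behind the grasp point. The pads swing forward as they close: fully open they stand 13 mm farther back than shut.
Start: joints at [-1.419, 0.087, 1.371, -0, 1.684, -0.103], TCP at [0.139, -0.532, 0.245] pointing down, gripper open.
Joint ranges: [-3.1, 3.1], [-0.76, 2.03], [0.27, 2.55], [-1.08, 4.22], [0.17, 2.65], [-2.57, 2.57]. Speed limits (rad/s): [2.79, 2.79, 3.14, 3.14, 3.14, 3.14].

INTERFACE

Orientations are given as a unit quaternion [w, x, y, z].
In Python, from plant import * gives the robot as it stands.
- The arm moves only by the tool carry_out, never from a script. Its argument "series" is a list of rows, each a list of 6 numbers: the shift along the tool's x, y, z as a fraction of full scale, then the turn, a rotation vector about the tool's x, y, z as a fraction of full scale. In form: [[x, y, z, wx, wy, wz], ...]. A call has 1 to 12 rows; each row is the pose to reach, as a shift and turn from the pose commanded when the call began, along the tool's axes at that moment; what a row does not reach only later rows make up. Full scale, the value 1, is 1 m for a shift and 90 degrees for a turn. A row lasts 1/10 s, in which the tool goes at most 50 mm and 8.59 degrees, less where a joint would pass 70% of its speed; a pose out of reach is approached as far as the arm can. A call with a number of a shift or a turn outside -1 to 1 is refused whole. A call with a gripper value outside its range is refused whole. "hand" is the gripper's target within -1 to 1 (fully open at 1, half-way at 0, shut at -1), set as the call begins (left out, the last holds). The fingers move at their own pace and stop on an object; the grip force is fixed at half the most. Time passes only in rows, so rows that repeat a pose let the fingers close. It gives the time, the measured TCP pose, the force, the opening and the grip force at its end, in the units of the state.
- get_obs(): the state, without advancing time (a new reading comes with each control period).
- camera(name): name is "scene" or "side" or "wrist"; returns a dict with "frame" (480x640x3 uint8, blue, green, red), "K" (3x3 intrinsics, pixels), "eye" and "rotation" of the camera in the world. Camera axes: x right, y down, z forward; pixel columns grow to the right and rows downward; lengths in m; the calibration is good to about 2 mm. A picture is of the moment at which its call begins. There is no depth.
- job_done(): hands the job in; it is judged then, once.
The state is a dict: "t": time; "q": joint angles; "joint_vel": joint speeds; "effort": joint torques, N m; "ee_pos": TCP position; "ee_rot": TCP orientation; "contact_force": force on the tool from outside, world axes, zero at the start; "moment": the same for the moment, N m; "gripper_width": opening from 0.0 (shut) to 1.0 (fully open); "grasp_force": force on a finger pad.
Only numpy, scipy, OpenCV 4.12 (cv2) and the standard library are available. Lean on these libraries where they do the work, as an engineer would, in place of code of your own. Each camera call takes 0.05 s, during which the arm holds its last target. There are 200 camera calls.

TASK

Get the cheese ready for slicing. Swing the slicer's raised flip stop down until its bar rests in the catch at the front of the slab; then bring the upright block of cheese into the corner and press it there, one long side flat against the low back fence and its end against the stop, firmly but without crushing it. Finish while still holding it pressed against both fence and stop, and leave the other things on the worktop where they are.

Things in the scene. Friction and masses are not known exactly. Their poses are not given: they have to be found in the camera images.
- slicer: cheese slicer fixed to the worktop: white marble slab 150 (x) x 220 (y) mm, its top 24 mm above the worktop. Origin: centre of the underside at worktop height; x away from the robot, y to the left along the fence, z up. Its fixed wire bow (not used) is parked leaning back from a pivot at x +71, y -73, its wooden handle end about 230 mm up and 130 mm behind
- back_fence: low steel back fence, 18 mm high above the slab, along the slicer's y from -58 to +92 mm; its front face is at the slicer's x = +50 mm. Origin: middle of the foot of that face; axes as the slicer's. Fingers gripping the cheese clear it if their tips stay over 20 mm above the slab. Friction of the cheese on slab, fence and stop is about 0.3, so part of a push toward one can hang on another
- flip_stop (a joint): hinge of the flip stop, rad: 0 = bar down in the fork-shaped catch at the slab's front edge; grows as the bar swings up (starts 0.6 to 1.2). Axis along the slicer's y at slicer x +66, z +50 mm; the bar (y -88 mm, 5 mm thick) reaches from it toward the robot. The stiff hinge stays where it is left; about 1.5 N at the knob moves it down
- stop_knob (a point): centre of the black ball knob, 22 mm in diameter, at the front end of the flip stop, 170 mm from the hinge axis (along the bar, and 6 mm below the line through the axis); with the stop in its catch it is at slicer x -104, y -88, z +44 mm
- stop_plate: aluminium stop plate on the flip stop's bar, 104 x 6 x 23 mm. Origin on the hinge axis, middle of its thickness; it turns with the stop. With the stop down its face toward the cheese (+y side) is at the slicer's y = -85 mm, from 3 to 26 mm above the slab, square to the back fence
- corner (a point): the corner on the slab's top where the back fence's front plane and the stop plate's face meet when the stop is down (slicer x +50, y -85, z +24 mm); axes as the slicer's: the cheese belongs on its -x, +y side
- cheese: loose block of hard yellow cheese with holes and a red wax rind on one long side, 90 (x, long) x 48 (y) x 60 (z, tall) mm, 0.2 to 0.4 kg; starts standing askew on the left half of the slab, its long axis up to 1.1 rad from the fence's direction. Origin: centre of its underside. Grip it across the 48 mm. Either long side may go to the fence
- salt_shaker: salt shaker with grey cap behind the work, 44 mm across, 90 mm tall, loose bystander; origin: centre of its underside
- jam_jar: jam jar with yellow lid behind the work, 65 mm across, 103 mm tall, loose bystander; origin: centre of its underside
- tomato: red tomato behind the work, 75 mm across, loose bystander; origin: its underside
- egg_timer: red and white kitchen timer in front of the hob, 66 mm across, 59 mm tall, loose bystander; origin: centre of its underside

How it is judged:
On the way, in this order (a step that is already met when the one before it is completed fails the run):
1. the flip stop is swung down into its catch (value of joint flip_stop below 0.04 rad), for 0.3 s.
2. the cheese touches the back fence and the stop plate at once, with the stop down (value of joint flip_stop below 0.04 rad and contact force between cheese and back_fence above 0.5 N and contact force between cheese and stop_plate above 0.5 N), for 0.2 s.
At the end, for the whole second after the job is handed in: Stop in its catch (below 0.04 rad); cheese upright on the slab (within 5 mm of its top), long side along the fence within 0.05 rad, in the corner within 6 mm, pressed by the fingers with more than 1.5 N on the back fence and on the stop plate at once, and still (value of joint flip_stop below 0.04 rad and x of cheese in the frame of corner between -0.03 and -0.019 m and y of cheese in the frame of corner between 0.04 and 0.051 m and z of cheese in the frame of corner between -0.004 and 0.005 m and angle between cheese's own z axis and vertical below 0.06 rad and angle between the x axis of cheese and the y axis of slicer, either way round below 0.05 rad and contact force between cheese and back_fence above 1.5 N and contact force between cheese and stop_plate above 1.5 N and contact force between cheese and the fingers above 1 N and linear speed of cheese below 0.02 m/s); the arm keeps its last pose, push and grip.
It fails at once if a bystander is moved by more than 30 mm (distance of any of salt_shaker, jam_jar, tomato, egg_timer from where it was at the start of the episode above 0.03 m).
It fails at once if the cheese is crushed against the fence or the stop (more than 60 N) (contact force between cheese and back_fence above 60 N or contact force between cheese and stop_plate above 60 N).
It fails at once if the cheese is toppled (angle between cheese's own z axis and vertical above 0.7 rad).
It also fails if it takes over 58 s, if anything falls off the work surface, if the arm or the gripper's body presses on something with over 40 N, if the wrist force passes 120 N, or if a joint passes its speed limit or range.

## Working session

There is one attempt and no reset: what is moved stays moved. The work goes in short steps, Python scripts to look and compute and a tool call to move; the robot and the scene stay as the last step left them, time stands still between calls to the robot, and variables do not carry over. Pictures are saved under pics/ and viewed, at most 10 in all, crops included, and the job is handed in when it is done.

Besides the shell and the picture viewer there is one more tool, called after "Call:" as name(argument=value, ...), one argument or row to a line, values as JSON. carry_out: Moves the arm, as the interface text tells. Shift numbers are shares of 1 m and turn numbers shares of 90 degrees, none past 1 either way. Its arguments: {"type":"object","properties":{"series":{"type":"array","items":{"type":"array","items":{"type":"number"}}},"hand":{"type":"number"}},"required":["series"]}

```bash
mkdir -p pics; ls
cat > h.py <<'E'
from plant import *
import numpy as np, cv2
from scipy.spatial.transform import Rotation as R
def snap(n,f):
    c=camera(n); cv2.imwrite('pics/'+f+'.png',c['frame']); np.savez('pics/'+f+'.npz',**{k:np.array(c[k]) for k in c}); return c
def load(f): return dict(np.load('pics/'+f+'.npz'))
def ray(c,u,v):
    d=np.asarray(c['rotation'])@np.linalg.inv(c['K'])@np.array([u,v,1.]); return np.array(c['eye']),d/np.linalg.norm(d)
def onz(c,u,v,z):
    o,d=ray(c,u,v); return o+d*(z-o[2])/d[2]
def tri(c1,p1,c2,p2):
    A=np.zeros((3,3));b=np.zeros(3)
    for c,p in((c1,p1),(c2,p2)):
        o,d=ray(c,*p);M=np.eye(3)-np.outer(d,d);A+=M;b+=M@o
    return np.linalg.solve(A,b)
def proj(c,P):
    p=np.asarray(c['K'])@(np.asarray(c['rotation']).T@(np.array(P)-c['eye'])); return p[:2]/p[2]
E
python3 - <<'E'
from h import *
o=get_obs();print(o)
for n in('scene','side'):
    c=snap(n,n+'0');print(n,c['eye'],c['rotation'],c['K'])
E
```

```text
pics
{'t': 0.0, 'q': array([-1.41910114e+00,  8.79870918e-02,  1.37225726e+00,  2.75874898e-05,
        1.68358302e+00, -1.03096898e-01]), 'joint_vel': array([ 0.00051306,  0.00094738,  0.00018261,  0.0002304 ,  0.00074248,
       -0.00043189]), 'effort': array([-2.08672950e-04, -3.51873600e+01, -3.13271964e+01, -1.68635925e-04,
        1.08060718e-02,  6.81879939e-06]), 'ee_pos': array([ 0.13856034, -0.53178798,  0.24412001]), 'ee_rot': array([-1.11736208e-03,  9.91895279e-01,  1.27053165e-01, -1.34444084e-05]), 'contact_force': array([ 0.3496094 , -0.28394612, -0.34794135]), 'moment': array([-0.0230525 , -0.01078115,  0.02978118]), 'grasp_force': 0.0, 'gripper_width': 1.001978039192312}
scene [ 0.47792261 -0.58057695  0.71153136] [-0.35075703  0.93112756 -0.09150508  0.03997243] [[453.77028798   0.         318.70081903]
 [  0.         453.77028798 237.48664311]
 [  0.           0.           1.        ]]
side [ 0.17673936 -0.88636167  0.56102494] [-0.50269076  0.83013345 -0.21308506  0.1130275 ] [[611.19125437   0.         329.09461789]
 [  0.         611.19125437 247.42510255]
 [  0.           0.           1.        ]]
```

```bash
python3 - <<'E'
s=open('h.py').read()
s=s.replace("def ray","def RM(c):\n    q=np.asarray(c['rotation']); return R.from_quat(np.r_[q[1:],q[0]]).as_matrix()\ndef ray",1).replace("np.asarray(c['rotation'])@","RM(c)@").replace("np.asarray(c['rotation']).T@","RM(c).T@")
open('h.py','w').write(s)
E
cat h.py | head -14
```

```text
from plant import *
import numpy as np, cv2
from scipy.spatial.transform import Rotation as R
def snap(n,f):
    c=camera(n); cv2.imwrite('pics/'+f+'.png',c['frame']); np.savez('pics/'+f+'.npz',**{k:np.array(c[k]) for k in c}); return c
def load(f): return dict(np.load('pics/'+f+'.npz'))
def RM(c):
    q=np.asarray(c['rotation']); return R.from_quat(np.r_[q[1:],q[0]]).as_matrix()
def ray(c,u,v):
    d=RM(c)@np.linalg.inv(c['K'])@np.array([u,v,1.]); return np.array(c['eye']),d/np.linalg.norm(d)
def onz(c,u,v,z):
    o,d=ray(c,u,v); return o+d*(z-o[2])/d[2]
def tri(c1,p1,c2,p2):
    A=np.zeros((3,3));b=np.zeros(3)
```

View pics/scene0.png

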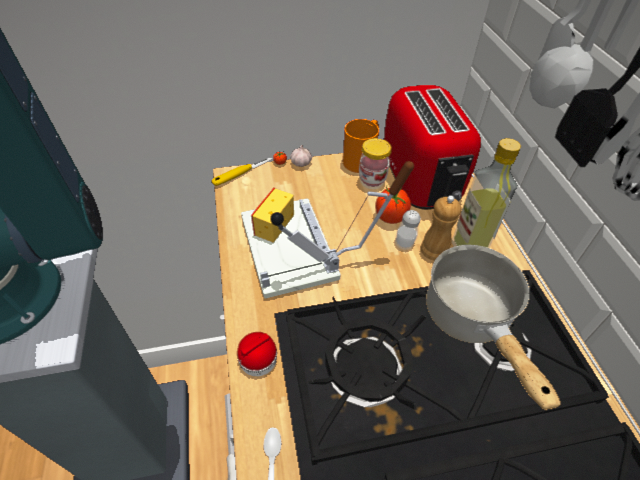

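View pics/side0.png

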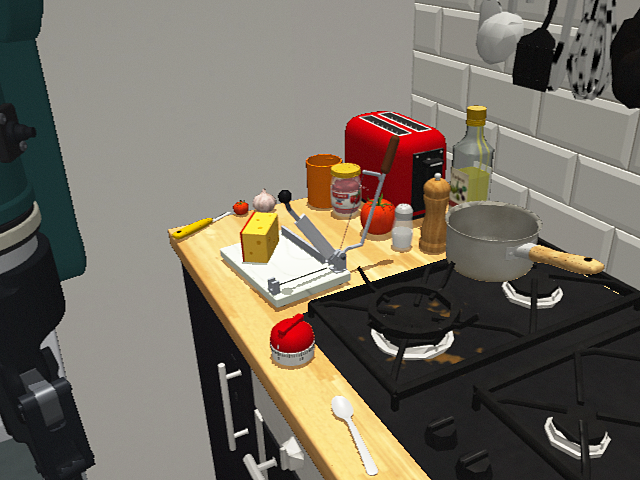

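Run:
```python
from h import *
a=load('scene0')['frame'][180:305,238:345]; b=load('side0')['frame'][185:310,215:355]
f=lambda i,s:cv2.resize(i,None,fx=s,fy=s,interpolation=cv2.INTER_CUBIC)
a,b=f(a,3.2),f(b,3.2)
cv2.imwrite('pics/crop0.png',np.hstack([a,b]));print(a.shape,b.shape)
for n in('scene0','side0'):
    c=load(n);im=c['frame'].astype(int);
    m=(im.max(2)<45).astype(np.uint8);m[:, :230]=0;m[:,320:]=0;m[260:]=0;m[:185]=0
    k,l,s,ce=cv2.connectedComponentsWithStats(m);print(n,[(s[i].tolist(),ce[i].round(1).tolist()) for i in range(1,k) if s[i,4]>20])
```

```text
(400, 342, 3) (400, 448, 3)
scene0 [([272, 213, 11, 13, 108], [277.0, 219.0])]
side0 [([278, 190, 13, 21, 154], [284.7, 197.5])]
```

View pics/crop0.png

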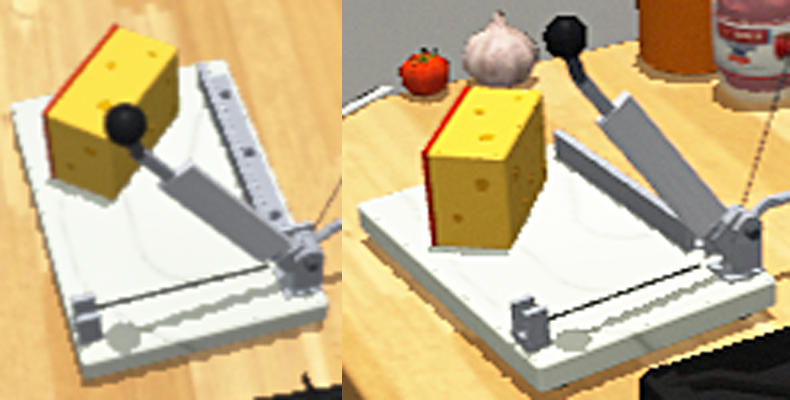

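Run:
```python
from h import *
from scipy.optimize import least_squares as LS
S=load('scene0');D=load('side0')
s=lambda x,y:(x/3.2+238,y/3.2+180)
d=lambda x,y:((x-342)/3.2+215,y/3.2+185)
ob=[(S,s(12,103),-75,110),(S,s(80,362),-75,-110),(S,s(327,300),75,-110),(S,s(222,62),75,110),(D,d(360,208),-75,110),(D,d(533,362),-75,-110),(D,d(775,280),75,-110)]
def fit(ob,z,p0):
    f=lambda p:np.concatenate([proj(c,[p[0]+np.cos(p[2])*x/1e3-np.sin(p[2])*y/1e3,p[1]+np.sin(p[2])*x/1e3+np.cos(p[2])*y/1e3,z])-q for c,q,x,y in ob])
    r=LS(f,p0);print(r.x.round(4),r.fun.reshape(-1,2).round(1).tolist());return r.x
p=fit(ob,.024,[.5,.2,0])
ch=[(S,s(45,112),-1,-1),(S,s(113,25),1,-1),(S,s(179,60),1,1),(D,d(427,152),-1,-1),(D,d(468,87),1,-1),(D,d(545,90),1,1),(D,d(512,158),-1,1)]
for c,q,a,b in ch: print(onz(c,*q,.084).round(4))
k=tri(S,s(125,124),D,d(566,37));print('knob',k)
Rz=R.from_euler('z',p[2]).as_matrix();
kl=Rz.T@(k-[p[0],p[1],0]);print('knob in slicer',kl, 'angle',np.arctan2(kl[2]-.05,.066-kl[0])+np.arctan(6/170))
np.save('slicer.npy',p)
```

```text
[0.5417 0.0141 0.0934] [[-1.3, -1.5], [-0.7, 0.3], [0.3, 1.0], [1.0, -2.3], [-1.3, -1.6], [0.9, 2.0], [1.2, 0.2]]
[0.4795 0.04   0.084 ]
[0.5298 0.1088 0.084 ]
[0.5658 0.0693 0.084 ]
[0.4791 0.0417 0.084 ]
[0.5305 0.1103 0.084 ]
[0.5678 0.0828 0.084 ]
[0.5166 0.0107 0.084 ]
knob [ 0.51684085 -0.07738401  0.18746464]
knob in slicer [-0.03327754 -0.08878298  0.18746464] angle 0.9806025699317411
```

```bash
cat >> h.py <<'E'
def rel(P,ya=None):
    "shift and turn fractions from the pose now to TCP at P, pointing down, tool y at angle ya"
    o=get_obs();q=o['ee_rot'];M=R.from_quat(np.r_[q[1:],q[0]]);s=M.inv().apply(np.array(P)-o['ee_pos'])
    t=np.zeros(3)
    if ya is not None:
        y=np.array([np.cos(ya),np.sin(ya),0]);z=np.array([0,0,-1.]);T=R.from_matrix(np.c_[np.cross(y,z),y,z])
        t=(M.inv()*T).as_rotvec()/(np.pi/2)
    return np.r_[s,t].round(4).tolist()
E
python3 -c "
from h import *
print(rel([.47,-.01,.32],.093))"
```

```text
[0.4523, -0.4216, -0.0748, -0.001, -0.001, -0.897]
```

Call:
carry_out(
  series=[
    [0.02,-0.02,-0.02,0,0,-0.05],
    [0.06,-0.055,-0.04,0,0,-0.13],
    [0.1,-0.09,-0.06,0,0,-0.22],
    [0.14,-0.13,-0.075,0,0,-0.31],
    [0.175,-0.165,-0.075,0,0,-0.4],
    [0.21,-0.2,-0.075,0,0,-0.48],
    [0.25,-0.23,-0.075,0,0,-0.56],
    [0.29,-0.265,-0.075,0,0,-0.65],
    [0.32,-0.3,-0.075,0,0,-0.73],
    [0.355,-0.33,-0.075,0,0,-0.81],
    [0.39,-0.36,-0.075,0,0,-0.86],
    [0.42,-0.39,-0.075,0,0,-0.89],
  ],
  hand=-1,
)

```text
t: 1.3
ee_pos: [0.4454, -0.0502, 0.3199]
ee_rot: [0.0, 0.677, 0.736, -0.0]
contact_force: [-0.1, -1.1, -1.1]
gripper_width: 0.0
grasp_force: 0.0
```

```bash
python3 -c "
from h import *
print(get_obs()['ee_pos'],get_obs()['ee_rot'],get_obs()['contact_force'],rel([.45,-.02,.32],.093))
c=snap('wrist','w0');print(c['eye'],c['rotation'],c['K'])"
```

```text
[ 0.44537424 -0.05024782  0.31991526] [ 5.08641377e-05  6.76579191e-01  7.36369850e-01 -2.00640361e-04] [-0.05071982 -1.09562884 -1.07324548] [0.0297, 0.0072, -0.0001, -0.0001, 0.0002, -0.0054]
[0.43897544 0.0169839  0.44888037] [0.13565892 0.98987346 0.04138772 0.00585164] [[356.81192166   0.         317.54974834]
 [  0.         356.81192166 236.95351807]
 [  0.           0.           1.        ]]
```

View pics/w0.png

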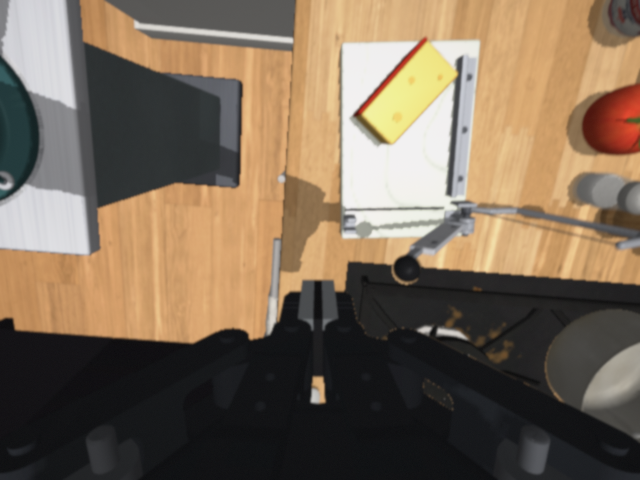

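Run:
```python
from h import *
c=load('w0');im=c['frame'];h=cv2.cvtColor(im,cv2.COLOR_BGR2HSV)
m=((h[...,1]<40)&(h[...,2]>175)).astype(np.uint8);m[:30]=0;m[:,:320]=0;m[:,490:]=0;m[245:]=0
# sub-edges: line fits per side
xs=[];ys=[]
L=[(np.where(m[v,325:])[0].min()+325,v) for v in range(60,225,5)]
T=[(u,np.where(m[:,u])[0].min()) for u in range(350,415,5)]
B=[(u,np.where(m[:,u])[0].max()) for u in range(372,405,4)]
Rr=[(np.where(m[v,:])[0].max(),v) for v in range(60,190,5)]
for n,Q in(('L',L),('T',T),('B',B),('R',Rr)):
    W=np.array([onz(c,u,v,.024)[:2] for u,v in Q]);a=cv2.fitLine(W.astype(np.float32),cv2.DIST_HUBER,0,.001,.001).ravel();print(n,a.round(4),np.degrees(np.arctan2(a[1],a[0])).round(2),Q[::6])
y=((h[...,0]>20)&(h[...,0]<33)&(h[...,1]>150)|((h[...,0]<5)|(h[...,0]>172))&(h[...,1]>180)).astype(np.uint8);y[:25]=0;y[170:]=0;y[:,:340]=0;y[:,480:]=0
y=cv2.morphologyEx(y,cv2.MORPH_OPEN,np.ones((3,3)))
k=max(cv2.findContours(y,0,1)[0],key=cv2.contourArea)
W=(np.array([onz(c,u,v,.084)[:2] for u,v in k.reshape(-1,2)])*1e4).astype(np.float32)
r=cv2.minAreaRect(W);print('cheese',r, k.reshape(-1,2).min(0),k.reshape(-1,2).max(0))
p=np.load('slicer.npy');Rz=R.from_euler('z',p[2]).as_matrix()
for q in((-75,110,24),(75,110,24),(-75,-110,24),(50,92,42),(50,-58,42)): print(q,proj(c,Rz@(np.array(q)/1e3)+[p[0],p[1],0]).round(1))
print('knob proj',proj(c,[.5168,-.0774,.1875]), onz(c,406,269,.1875))
```

```text
L [ 0.1019 -0.9948  0.4655  0.0348] -84.15 [(np.int64(342), 60), (np.int64(342), 90), (np.int64(342), 120), (np.int64(342), 150), (np.int64(342), 180), (np.int64(364), 210)]
T [0.9947 0.1027 0.4956 0.1201] 5.89 [(350, np.int64(43)), (380, np.int64(42)), (410, np.int64(42))]
B [ 0.9935  0.1136  0.5357 -0.0931] 6.52 [(372, np.int64(237)), (396, np.int64(236))]
R [ 0.1027 -0.9947  0.6125  0.0412] -84.11 [(np.int64(477), 60), (np.int64(474), 90), (np.int64(472), 120), (np.int64(469), 150), (np.int64(466), 180)]Traceback (most recent call last):
  File "<stdin>", line 14, in <module>
ValueError: max() iterable argument is empty
```

Run:
```python
from h import *
c=load('w0');im=c['frame'];h=cv2.cvtColor(im,cv2.COLOR_BGR2HSV)
print(h[90,410],h[75,390],h[80,392],h[120,300])
ii=im.astype(int);y=((ii[...,2]-ii[...,0]>110)).astype(np.uint8)
y[:25]=0;y[170:]=0;y[:,:340]=0;y[:,482:]=0
y=cv2.morphologyEx(y,cv2.MORPH_OPEN,np.ones((3,3)))
k=max(cv2.findContours(y,0,1)[0],key=cv2.contourArea)
W=(np.array([onz(c,u,v,.084)[:2] for u,v in k.reshape(-1,2)])*1e4).astype(np.float32)
r=cv2.minAreaRect(W);print('cheese',r, k.reshape(-1,2).min(0),k.reshape(-1,2).max(0))
for u,v in((426,40),(457,72),(393,142),(355,118)):print(onz(c,u,v,.084).round(4))
np.save('slicer.npy',[.5413,.0155,.101])
print('knob',onz(c,406,269,.1875))
```

```text
[ 29 102 241] [  3 193 143] [ 21 135 223] [ 16 123 211]
cheese ((5048.2890625, 777.4095458984375), (876.1605834960938, 59.26948928833008), 51.387474060058594) [360  38] [427 113]
[0.5313 0.1112 0.084 ]
[0.5649 0.0869 0.084 ]
[0.5138 0.0187 0.084 ]
[0.4738 0.038  0.084 ]
knob [ 0.51610697 -0.07588445  0.1875    ]
```

Run:
```python
from h import *
p=np.load('slicer.npy');Rz=R.from_euler('z',p[2]).as_matrix()
W=lambda x,y,z:Rz@[x,y,z]+[p[0],p[1],0]
print(rel(W(-.036,-.088,.24),p[2]))
for t in(1.,.85,.7,.55,.4,.3,.2,.1,.05,0,-.03):
    b=t-.035; k=W(.066-.17*np.cos(b),-.088,.05+.17*np.sin(b)); print(t,rel(k+[0,0,.025],p[2]))
```

```text
[-0.039, 0.0627, 0.0791, 0.0014, -0.0043, -0.0035]
1.0 [-0.0391, 0.0678, 0.1044, 0.0014, -0.0043, -0.0035]
0.85 [-0.0393, 0.048, 0.1203, 0.0014, -0.0043, -0.0035]
0.7 [-0.0395, 0.0308, 0.1391, 0.0014, -0.0043, -0.0035]
0.55 [-0.0398, 0.0166, 0.1603, 0.0014, -0.0043, -0.0035]
0.4 [-0.04, 0.0057, 0.1833, 0.0014, -0.0043, -0.0035]
0.3 [-0.0401, 0.0004, 0.1994, 0.0014, -0.0043, -0.0035]
0.2 [-0.0402, -0.0033, 0.216, 0.0014, -0.0043, -0.0035]
0.1 [-0.0404, -0.0053, 0.2329, 0.0014, -0.0043, -0.0035]
0.05 [-0.0404, -0.0056, 0.2414, 0.0014, -0.0043, -0.0035]
0 [-0.0405, -0.0056, 0.2499, 0.0014, -0.0043, -0.0035]
-0.03 [-0.0405, -0.0053, 0.255, 0.0014, -0.0043, -0.0035]
```

Call:
carry_out(
  series=[
    [-0.02,0.03,0.03,0,0,-0.003],
    [-0.039,0.063,0.07,0,0,-0.003],
    [-0.039,0.068,0.09,0,0,-0.003],
    [-0.039,0.066,0.105,0,0,-0.003],
    [-0.039,0.06,0.112,0,0,-0.003],
    [-0.039,0.048,0.121,0,0,-0.003],
    [-0.039,0.039,0.131,0,0,-0.003],
    [-0.039,0.031,0.14,0,0,-0.003],
    [-0.039,0.031,0.14,0,0,-0.003],
  ],
)

```text
t: 2.25
ee_pos: [0.4771, -0.0886, 0.1809]
ee_rot: [0.0, 0.676, 0.737, -0.0]
contact_force: [-1.2, -0.1, -0.2]
gripper_width: -0.0
grasp_force: 0.1
```

Run:
```python
from h import *
S=snap('scene','s1');D=snap('side','d1')
print(get_obs()['contact_force'])
f=lambda i,s:cv2.resize(i,None,fx=s,fy=s)
cv2.imwrite('pics/crop1.png',np.hstack([f(S['frame'][150:310,220:350],3),f(D['frame'][150:310,215:350],3)]))
```

```text
[ 0.54346968 -0.12209902  0.88737529]
```

View pics/crop1.png

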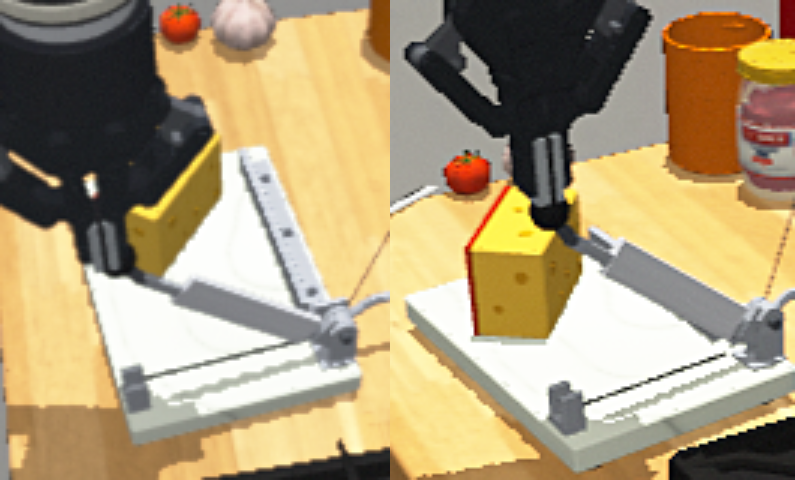

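Call:
carry_out(
  series=[
    [0,-0.008,0.01,0,0,0],
    [0,-0.014,0.021,0,0,0],
    [0,-0.02,0.032,0,0,0],
    [0,-0.025,0.044,0,0,0],
    [0,-0.03,0.06,0,0,0],
    [0,-0.034,0.077,0,0,0],
    [0,-0.036,0.09,0,0,0],
    [0,-0.036,0.1,0,0,0],
    [0,-0.036,0.106,0,0,0],
    [0,-0.036,0.11,0,0,0],
    [0,-0.036,0.112,0,0,0],
  ],
)

```text
t: 3.45
ee_pos: [0.4433, -0.0918, 0.0684]
ee_rot: [0.0, 0.676, 0.737, 0.0]
contact_force: [-1.1, 0.6, 4.9]
gripper_width: -0.003
grasp_force: 2.5
```

Call:
carry_out(
  series=[
    [0,0,0.001,0,0,0],
    [0,0,0.002,0,0,0],
    [0,0,0.002,0,0,0],
    [0,0,0.002,0,0,0],
  ],
)

```text
t: 3.85
ee_pos: [0.444, -0.0922, 0.0682]
ee_rot: [0.001, 0.676, 0.737, 0.0]
contact_force: [-1.5, 0.2, 6.9]
gripper_width: -0.004
grasp_force: 3.0
```

Call:
carry_out(
  series=[
    [0,0,-0.02,0,0,0],
    [0,0,-0.06,0,0,0],
    [0,0,-0.11,0,0,0],
    [0.01,0.02,-0.15,0,0,0.1],
    [0.03,0.03,-0.18,0,0,0.18],
    [0.03,0.03,-0.18,0,0,0.26],
    [0.03,0.03,-0.18,0,0,0.35],
    [0.03,0.03,-0.18,0,0,0.42],
    [0.03,0.03,-0.18,0,0,0.47],
    [0.03,0.03,-0.18,0,0,0.47],
  ],
  hand=1,
)

```text
t: 4.85
ee_pos: [0.4706, -0.0592, 0.2467]
ee_rot: [0.0, 0.896, 0.444, 0.0]
contact_force: [0.6, 0.0, -0.7]
gripper_width: 1.002
grasp_force: 0.0
```

```bash
python3 -c "
from h import *
o=get_obs();print(o['ee_pos'],o['q'],o['contact_force'],o['gripper_width'],rel([.523,.062,.2],-.64))
c=snap('wrist','w1');print(c['eye'])"
```

```text
[ 0.4705897  -0.05918779  0.2466848 ] [-2.44718334e-01 -8.36581682e-02  1.53918024e+00 -2.72359719e-05
  1.68490491e+00  4.06476465e-01] [ 0.60044397  0.01320323 -0.73339211] 1.0020456198159284 [0.1281, -0.0318, 0.0467, 0.0007, -0.0003, -0.0071]
[ 0.51106073 -0.0056654   0.37575371]
```

View pics/w1.png

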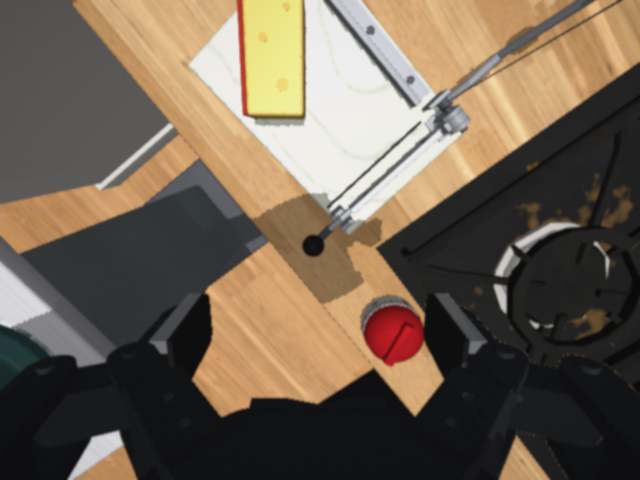

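Run:
```python
from h import *
c=load('w1');im=c['frame'].astype(int)
for v in (10,40,70,100):
    r=im[v,225:320]; y=np.where((r[:,2]-r[:,0]>70)&(r[:,1]>150))[0]+225
    a,b=onz(c,y.min(),v,.084),onz(c,y.max()+1,v,.084);print(v,y.min(),y.max(),a[:2].round(4),b[:2].round(4),np.linalg.norm(a-b).round(4))
col=im[:,275];yy=np.where((col[:,2]-col[:,0]>70)&(col[:,1]>150))[0];print(yy.max(),[onz(c,u,v,.084)[:2].round(4) for u,v in((247,113),(304,116),(305,0))])
print('knob',onz(c,314,245,.044))
p=np.load('slicer.npy');Rz=R.from_euler('z',p[2]).as_matrix()
for q in((-104,-88,44),(-75,110,24),(50,-58,42),(-75,-110,24)): print(q,proj(c,Rz@(np.array(q)/1e3)+[p[0],p[1],0]).round(1))
```

```text
10 225 301 [0.5122 0.1051] [0.5563 0.0714] 0.0555
40 244 301 [0.5104 0.0819] [0.5443 0.0561] 0.0427
70 246 302 [0.4984 0.0656] [0.5324 0.0396] 0.0428
100 247 302 [0.4853 0.049 ] [0.5194 0.023 ] 0.0429
395 [array([0.4792, 0.0418]), array([0.5129, 0.0133]), array([0.5619, 0.0751])]
knob [ 0.44774298 -0.08364892  0.044     ]
(-104, -88, 44) [312.5 244.8]
(-75, 110, 24) [185.2  63.8]
(50, -58, 42) [416.1 105.8]
(-75, -110, 24) [348.1 235.5]
```

```bash
python3 -c "
from h import *
print(rel([.522,.0635,.2467],-.645),rel([.522,.0635,.062],-.645))"
```

```text
[0.1288, -0.0333, -0.0, 0.0006, -0.0002, -0.0031] [0.1288, -0.0335, 0.1847, 0.0006, -0.0002, -0.0031]
```

Call:
carry_out(
  series=[
    [0.03,-0.01,0,0,0,-0.003],
    [0.07,-0.02,0,0,0,-0.003],
    [0.11,-0.03,0.01,0,0,-0.003],
    [0.129,-0.0333,0.04,0,0,-0.003],
    [0.129,-0.0333,0.07,0,0,-0.003],
    [0.129,-0.0333,0.1,0,0,-0.003],
    [0.129,-0.0333,0.13,0,0,-0.003],
    [0.129,-0.0333,0.155,0,0,-0.003],
    [0.129,-0.0333,0.175,0,0,-0.003],
    [0.129,-0.0333,0.1845,0,0,-0.003],
    [0.129,-0.0333,0.1845,0,0,-0.003],
  ],
)

```text
t: 6.0
ee_pos: [0.5211, 0.0635, 0.0604]
ee_rot: [-0.001, 0.895, 0.446, -0.001]
contact_force: [0.2, -0.7, -0.8]
gripper_width: 0.997
grasp_force: 0.0
```

Call:
carry_out(
  series=[
    [0,0,0,0,0,0],
    [0,0,0,0,0,0],
    [0,0,0,0,0,0],
    [0,0,0,0,0,0],
    [0,0,0,0,0,0],
    [0,0,0,0,0,0],
    [0,0,0,0,0,0],
    [0,0,0,0,0,0],
  ],
  hand=-1,
)

```text
t: 6.8
ee_pos: [0.5232, 0.0636, 0.0635]
ee_rot: [0.001, 0.895, 0.446, 0.001]
contact_force: [-0.7, 1.3, 7.0]
gripper_width: 0.553
grasp_force: 64.0
```

```bash
python3 -c "
from h import *
o=get_obs();print(o)
S=snap('scene','s2');D=snap('side','d2')
f=lambda i,s:cv2.resize(i,None,fx=s,fy=s)
cv2.imwrite('pics/crop2.png',np.hstack([f(S['frame'][120:310,220:350],3),f(D['frame'][120:310,215:350],3)]))"
```

```text
{'t': 6.8, 'q': array([1.33383615e-02, 1.43828437e-01, 1.68010342e+00, 4.92610640e-06,
       1.31439516e+00, 6.60094648e-01]), 'joint_vel': array([-0.00061847, -0.00050906, -0.00120282, -0.00178843, -0.00032114,
        0.00018976]), 'effort': array([-2.92795384e-02, -3.16646039e+01, -2.57570904e+01, -5.00833243e-02,
       -1.19321281e-01,  2.47036951e-02]), 'ee_pos': array([0.52322288, 0.06358587, 0.06350432]), 'ee_rot': array([7.06132497e-04, 8.95152969e-01, 4.45756094e-01, 1.47223416e-03]), 'contact_force': array([-0.73312795,  1.25721529,  6.95122434]), 'moment': array([0.02690765, 0.10089065, 0.04162777]), 'grasp_force': 64.00573968887329, 'gripper_width': 0.5529505324587446}
```

View pics/crop2.png

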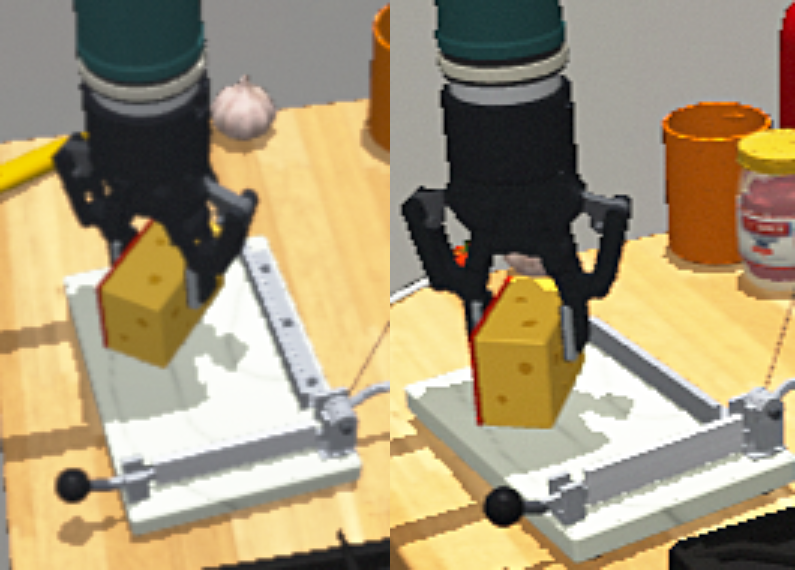

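Run:
```python
from h import *
p=np.load('slicer.npy');Rz=R.from_euler('z',p[2]).as_matrix()
W=lambda x,y,z:Rz@[x,y,z]+[p[0],p[1],0]
print(rel([.5232,.0636,.068],p[2]),rel(W(.012,-.025,.068),p[2]))
```

```text
[0.0, -0.0, -0.0045, 0.0021, -0.0006, -0.476] [-0.0376, 0.0692, -0.0044, 0.0021, -0.0006, -0.476]
```

Call:
carry_out(
  series=[
    [0,0,-0.004,0,0,0],
    [0,0,-0.006,0,0,0],
    [0,0.003,-0.006,0,0,-0.04],
    [-0.001,0.006,-0.006,0,0,-0.1],
    [-0.003,0.01,-0.006,0,0,-0.16],
    [-0.006,0.017,-0.006,0,0,-0.22],
    [-0.01,0.025,-0.006,0,0,-0.28],
    [-0.015,0.034,-0.006,0,0,-0.34],
    [-0.02,0.044,-0.006,0,0,-0.4],
    [-0.027,0.054,-0.006,0,0,-0.45],
    [-0.033,0.063,-0.006,0,0,-0.476],
    [-0.036,0.068,-0.006,0,0,-0.476],
  ],
)

```text
t: 8.1
ee_pos: [0.5541, -0.0069, 0.0668]
ee_rot: [-0.001, 0.671, 0.742, -0.001]
contact_force: [0.7, 0.6, -2.4]
gripper_width: 0.552
grasp_force: 63.3
```

Call:
carry_out(
  series=[
    [0,0,0,0,0,0],
    [0,0,0,0,0,0],
  ],
)

```text
t: 8.3
ee_pos: [0.5542, -0.0058, 0.0673]
ee_rot: [-0.001, 0.671, 0.742, -0.0]
contact_force: [-0.7, 0.0, -2.0]
gripper_width: 0.555
grasp_force: 63.3
```

Run:
```python
from h import *
p=np.load('slicer.npy');Rz=R.from_euler('z',p[2]).as_matrix()
o=get_obs();print(Rz.T@(o['ee_pos']-[p[0],p[1],0]),rel(o['ee_pos'],p[2]),Rz.T@o['contact_force'],o['moment'])
S=snap('scene','s3');D=snap('side','d3')
f=lambda i,s:cv2.resize(i,None,fx=s,fy=s)
cv2.imwrite('pics/crop3.png',np.hstack([f(S['frame'][160:310,230:350],3.2),f(D['frame'][160:310,220:350],3.2)]))
```

```text
[ 0.01064743 -0.0225378   0.06730415] [0.0, 0.0, 0.0, -0.0007, -0.0004, -0.0005] [-0.72239735  0.0964364  -2.00049976] [-0.02037936 -0.01658504 -0.02504912]
```

View pics/crop3.png

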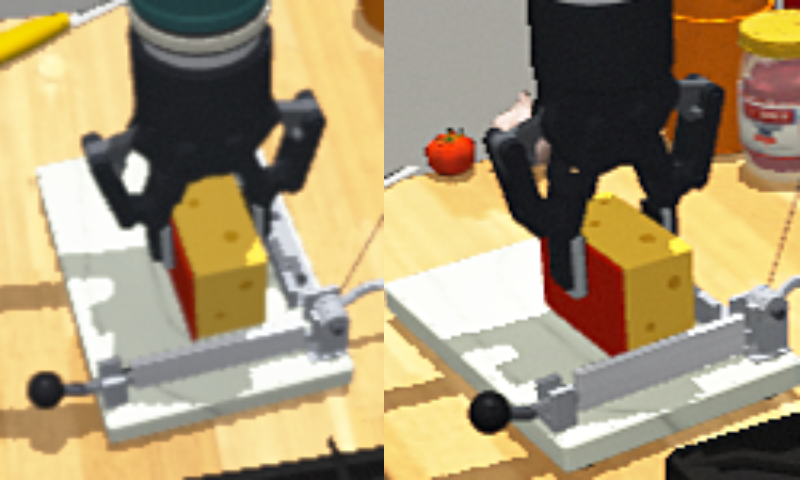

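Call:
carry_out(
  series=[
    [0,0.003,0.002,0,0,0],
    [0,0.006,0.0035,0,0,0],
    [0,0.009,0.0042,0,0,0],
    [0,0.011,0.0042,0,0,0],
    [0,0.0125,0.0042,0,0,0],
    [0,0.0125,0.0042,0,0,0],
    [0,0.0125,0.0042,0,0,0],
  ],
)

```text
t: 9.1
ee_pos: [0.5672, -0.0049, 0.0637]
ee_rot: [0.0, 0.671, 0.742, 0.0]
contact_force: [0.6, 0.1, -1.8]
gripper_width: 0.553
grasp_force: 63.4
```

Call:
carry_out(
  series=[
    [0,0.001,0.0008,0,0,0],
    [0,0.002,0.001,0,0,0],
    [0,0.003,0.001,0,0,0],
    [0,0.003,0.001,0,0,0],
    [0,0.003,0.001,0,0,0],
  ],
)

```text
t: 9.6
ee_pos: [0.5701, -0.0047, 0.0636]
ee_rot: [0.0, 0.67, 0.742, -0.0]
contact_force: [-3.3, 0.1, 5.2]
gripper_width: 0.554
grasp_force: 64.2
```

Call:
carry_out(
  series=[
    [-0.002,0,0,0,0,0],
    [-0.005,0,0,0,0,0],
    [-0.008,0,0,0,0,0],
    [-0.01,0,0,0,0,0],
    [-0.011,0,0,0,0,0],
    [-0.012,0,0,0,0,0],
    [-0.012,0,0,0,0,0],
  ],
)

```text
t: 10.3
ee_pos: [0.5712, -0.0159, 0.0635]
ee_rot: [-0.0, 0.67, 0.742, 0.0]
contact_force: [-2.7, 1.6, 5.3]
gripper_width: 0.554
grasp_force: 64.2
```

Call:
carry_out(
  series=[
    [-0.001,0,0,0,0,0],
    [-0.002,0,0,0,0,0],
    [-0.003,0,0,0,0,0],
    [-0.004,0,0,0,0,0],
    [-0.004,0,0,0,0,0],
  ],
)

```text
t: 10.8
ee_pos: [0.5716, -0.0199, 0.0636]
ee_rot: [-0.0, 0.67, 0.742, 0.0]
contact_force: [-3.4, 1.7, 6.1]
gripper_width: 0.555
grasp_force: 64.2
```

Call:
carry_out(
  series=[
    [-0.001,0,0,0,0,0],
    [-0.002,0,0,0,0,0],
    [-0.003,0,0,0,0,0],
    [-0.003,0,0,0,0,0],
  ],
)

```text
t: 11.2
ee_pos: [0.5718, -0.0216, 0.0636]
ee_rot: [-0.001, 0.67, 0.742, 0.001]
contact_force: [-3.6, 5.5, 6.5]
gripper_width: 0.553
grasp_force: 64.3
```

Call:
carry_out(
  series=[
    [0,0.001,0,0,0,0],
    [0,0.002,0,0,0,0],
    [-0.001,0.003,0,0,0,0],
    [-0.002,0.003,0,0,0,0],
    [-0.002,0.003,0,0,0,0],
    [-0.002,0.003,0,0,0,0],
  ],
)

```text
t: 11.8
ee_pos: [0.572, -0.0217, 0.0637]
ee_rot: [-0.005, 0.67, 0.742, -0.0]
contact_force: [-11.8, 9.5, 12.7]
gripper_width: 0.553
grasp_force: 65.0
```

Run:
```python
from h import *
p=np.load('slicer.npy');Rz=R.from_euler('z',p[2]).as_matrix()
o=get_obs();print(Rz.T@(o['ee_pos']-[p[0],p[1],0]),rel(o['ee_pos'],p[2]),Rz.T@o['contact_force'],o['moment'])
S=snap('scene','s4');D=snap('side','d4')
f=lambda i,s:cv2.resize(i,None,fx=s,fy=s)
cv2.imwrite('pics/crop4.png',np.hstack([f(S['frame'][185:305,250:350],4),f(D['frame'][185:305,255:355],4)]))
```

```text
[ 0.02683371 -0.04007775  0.06373156] [0.0, 0.0, 0.0, -0.0043, -0.0043, 0.0009] [-10.76813496  10.60981477  12.68395781] [1.15993612 1.89874672 0.10306285]
```

View pics/crop4.png

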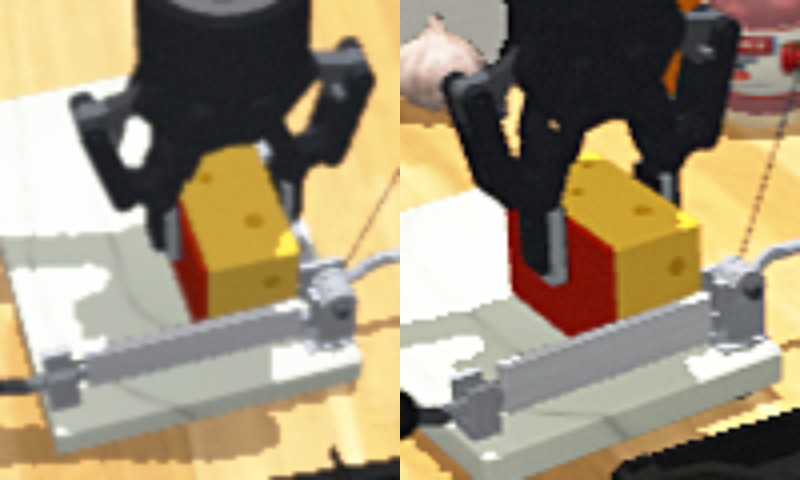

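Call:
carry_out(
  series=[
    [0,0,-0.0006,0,0,0],
    [-0.0006,0.0006,-0.0006,0,0,0],
    [-0.001,0.001,-0.0006,0,0,0],
    [-0.001,0.001,-0.0006,0,0,0],
    [-0.001,0.001,-0.0006,0,0,0],
    [-0.001,0.001,-0.0006,0,0,0],
    [-0.001,0.001,-0.0006,0,0,0],
    [-0.001,0.001,-0.0006,0,0,0],
  ],
)

```text
t: 12.7
ee_pos: [0.5721, -0.0217, 0.0638]
ee_rot: [-0.006, 0.67, 0.742, -0.001]
contact_force: [-14.6, 10.8, 13.5]
gripper_width: 0.557
grasp_force: 65.2
```

```bash
python3 -c "
from h import *
print(get_obs()['contact_force'],job_done())"
```

```text
the job is handed in; nothing more can be done
[-14.59217729  10.76967203  13.4715523 ] None
```

I swung the stop down into its catch and pressed the cheese into the corner, still gripped, with about 13 N of wrist force toward the fence and 12 N toward the stop (slab friction carries part of that), and handed the job in at about 13 s; no result was reported.

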